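# Zero the burr adjuster of the counter grinder

### The arm

A 6-joint arm with a two-finger parallel gripper is mounted at the origin on a cart in front of the work surface, level with it; the furniture and walls round the work are solid. World frame = base frame: x ahead of the robot, y to its left, z up, the work surface at z = 0. Lengths are in m, angles in rad, forces in N, time in s.
With the tool pointing down it reaches from about 0.25 to 0.85 m from the base axis. Payload 12.5 kg.
Tool frame: the origin (TCP) lies on the mounting face of the last link; the fingertips stand 186 mm ahead of it and the grasp point (between the pads) lies r.grasp_offset ahead of it (r.grasp_offset is the distance from the TCP to the grasp point, in m); z points along the fingers, y is the line along which they close (so a half turn about z gives the same grasp; the last joint's range is limited). The gripper opens to 93 mm and grips with 3 to 60 N. Pads are 15 mm wide; open, the fingers measure 128 mm over their backs; the gripper's body (75 mm by 188 mm) begins 65 mm behind the grasp point.
Start: joints at [-1.435, 0.351, 1.652, -0, 1.139, -0.085], TCP at [0.12, -0.537, 0.405] pointing down, gripper open.
Joint ranges: [-2.75, 2.75], [-0.79, 2.1], [0.01, 2.65], [-1.57, 4.71], [0.07, 3.14], [-2.87, 2.87]. Speed limits (rad/s): [2.22, 2.22, 2.79, 3.14, 3.14, 3.14].

### API

Orientations are given as a 3x3 rotation matrix whose columns are the frame's x, y, z axes.
In Python, from plant import sensors, snapshot, workorder, r gives the robot as it stands.
- The arm moves only by the tool apply_moves, never from a script. Its argument "plan" is a list of rows, each a list of 7 numbers: the shift along the tool's x, y, z in mm, then the turn, a rotation vector about the tool's x, y, z in degrees, then the gripper's target within -1 to 1 (fully open at 1, half-way at 0, shut at -1). In form: [[tx, ty, tz, wx, wy, wz, grip], ...]. A call has 1 to 12 rows; each row is the pose to reach, as a shift and turn from the pose commanded when the call began, along the tool's axes at that moment; what a row does not reach only later rows make up. A row lasts 1/8 s, in which the tool goes at most 62.5 mm and 10.7 degrees, less where a joint would pass 70% of its speed; a pose out of reach is approached as far as the arm can. A call with a gripper value outside its range is refused whole. The fingers move at their own pace and stop on an object; the grip force is fixed at half the most. Time passes only in rows, so rows that repeat a pose let the fingers close. It gives the time, the measured TCP pose, the force, the opening and the grip force at its end, in the units of the state.
- sensors.get_obs(): the state, without advancing time (a new reading comes with each control period).
- snapshot(name): name is "scene" or "top" or "wrist"; returns a dict with "pixels" (480x640x3 uint8, red, green, blue), "fx", "fy", "cx", "cy" (pixels), "k1" (the pictures are not rectified: a ray, as slopes to the right and down, at radius r is drawn at 1 + k1 r^2 times it, then the intrinsics apply), "xyz" and "attitude" of the camera in the world. Camera axes: x right, y up, looking along -z (the intrinsics and any distortion apply to the point x, -y, -z); pixel columns grow to the right and rows downward; lengths in m; the calibration is good to about 2 mm. A picture is of the moment at which its call begins. There is no depth.
- workorder.job_done(): hands the job in; it is judged then, once.
The state is a dict: "time": time; "joint_positions": joint angles; "dq": joint speeds; "tau": joint torques, N m; "eef_pos": TCP position; "tcp_rot": TCP orientation; "ft_force": force on the tool from outside, world axes, zero at the start; "torque": the same for the moment, N m; "opening": opening from 0.0 (shut) to 1.0 (fully open); "gripper_force": force on a finger pad.
Only numpy, scipy, OpenCV 4.12 (cv2) and the standard library are available. Lean on these libraries where they do the work, as an engineer would, in place of code of your own. Each camera call takes 0.05 s, during which the arm holds its last target. There are 200 camera calls.

### The job

The hopper is off the small drawer grinder so that its burrs can be re-zeroed. Reach into the round well in its top, turn the sunken bar knob clockwise until you feel the burrs just touch and the knob stops, without forcing it or leaning on the housing, then back it off an eighth of a turn (45 degrees) anticlockwise and let go. Leave the jar and cups round it where they stand.

Things in the scene. Friction and masses are not known exactly. Their poses are not given: they have to be found in the camera images.
- grinder: low counter grinder with its hopper off, dark steel box 130 (x) x 156 (y) x 94 mm high, lighter metal top plate, wooden drawer front on its -x face; fixed to the worktop, it cannot slide. Origin: centre of its underside, on the worktop; z up
- well (a point): centre of the mouth of the round well in the grinder's top, 94 mm above the worktop. Well 68 mm diameter, 30 mm deep with vertical walls and a flat floor; nothing on the grinder stands higher than the rim
- knob_grip (a point): middle of the black bar knob on the axis of the well, 15 mm below the rim and 15 mm above the well's floor. The bar is 28 mm long (its x axis; a white line marks the +x end), 10 mm thick (its y axis), and reaches from 4 to 26 mm above the floor, its top 4 mm below the rim; below it a round foot 16 mm wide. Its rotation gives the bar's direction, which varies widely from start to start
- carrier (a joint): springy seat in which knob and stop are held, rad, positive clockwise; 0 when unloaded, it gives by 1 rad per 2 N m of torque on the knob (0.02 rad while the knob turns freely; the touch is felt clearly at 0.12 N m; more than 0.15 rad, 0.30 N m, is forcing it)
- upper_burr_face (a point): face of the moving upper burr, inside the housing and out of sight. Its height over lower_burr is the burr gap: 0 when touching, 0.4 mm more per radian of anticlockwise knob turn (0.31 mm for an eighth of a turn). The gap is smaller than the noise of a reading
- lower_burr (a point): face of the fixed lower burr, inside the housing, 30 mm above the worktop
- honey_jar_a: closed glass jar with a screw lid, 64 x 68 x 84 mm, loose bystander to the right of the grinder; origin at the centre of its underside
- espresso_cup_a: small cup with a handle, 60 x 87 x 56 mm, loose bystander to the left of the grinder; origin at its underside
- paper_cup: empty paper cup, 82 mm wide, 92 mm high, very light, loose bystander in front of the grinder to the left; origin at the centre of its underside
- knob_top (a point): centre of the knob's top face, 4 mm below the rim. The knob turns about the vertical only, with light friction (0.04 N m), and stays where left. Clockwise from above closes the burrs: 0.5 to 1.2 rad from the start they touch and it stops hard; the bar direction at the touch differs every time and cannot be seen. It turns back up to 2.2 rad from the touch
Mind the look-alikes: they are no part of the job. Several things look just like the grinder: the one meant starts nearest to the robot's base.

How it is judged:
On the way:
1. the knob is turned clockwise until the burrs touch (gap under 0.024 mm, 0.06 rad from the stop) (z of upper_burr_face in the frame of lower_burr below 2.4e-05 m), for 0.1 s.
At the end, for the whole second after the job is handed in: After the touch the knob stands 29 to 61 degrees (burr gap 0.20 to 0.43 mm) anticlockwise of the point where the burrs touch, released and with no torque left on its seat (carrier within 0.04 rad of 0) (z of upper_burr_face in the frame of lower_burr between 0.0002 and 0.00043 m and value of joint carrier between -0.04 and 0.04 rad).
It fails at once if the knob is forced: more than 0.30 N m on it (carrier twisted by more than 0.15 rad either way) (value of joint carrier above 0.15 rad or value of joint carrier below -0.15 rad).
It fails at once if the gripper or arm presses on the grinder's housing or the well's walls with more than 15 N (contact force between any of the fingers, the arm and grinder above 15 N).
It fails at once if a bystander is moved by more than 20 mm (distance of any of honey_jar_a, espresso_cup_a, paper_cup from where it was at the start of the episode above 0.02 m).
It also fails if it takes over 67 s, if anything falls off the work surface, if the arm or the gripper's body presses on something with over 40 N, if the wrist force passes 120 N, or if a joint passes its speed limit or range.

## Working session

There is one attempt and no reset: what is moved stays moved. The work goes in short steps, Python scripts to look and compute and a tool call to move; the robot and the scene stay as the last step left them, time stands still between calls to the robot, and variables do not carry over. Pictures are saved under pics/ and viewed, at most 10 in all, crops included, and the job is handed in when it is done.

Besides the shell and the picture viewer there is one more tool, called after "Emit:" as name(argument=value, ...) on one line, values as JSON. apply_moves: Moves the arm, as the interface text tells. Its arguments: {"type":"object","properties":{"plan":{"type":"array"}},"required":["plan"]}

```bash
mkdir -p pics; ls; cat > h.py <<'E'
import numpy as np,cv2
from plant import sensors,snapshot,workorder,r
def save(name,f,crop=None,scale=1):
    s=snapshot(name); p=s["pixels"][:,:,::-1]
    if crop: a,b,c,d=crop; p=p[b:d,a:c]
    cv2.imwrite("pics/"+f,cv2.resize(p,None,fx=scale,fy=scale,interpolation=cv2.INTER_CUBIC)); return s
def ray(s,u,v):
    x,y=(u-s["cx"])/s["fx"],(v-s["cy"])/s["fy"]
    rd=np.hypot(x,y); q=rd
    for _ in range(20): q=rd/(1+s["k1"]*q*q)
    k=q/rd if rd>0 else 1
    return np.array(s["attitude"]).reshape(3,3)@np.array([x*k,-y*k,-1])
def atz(s,u,v,z):
    d=ray(s,u,v);o=np.array(s["xyz"]); return o+d*(z-o[2])/d[2]
def proj(s,p):
    c=np.array(s["attitude"]).reshape(3,3).T@(np.array(p)-s["xyz"]); x,y=c[0]/-c[2],-c[1]/-c[2]; k=1+s["k1"]*(x*x+y*y)
    return s["cx"]+s["fx"]*x*k, s["cy"]+s["fy"]*y*k
E
python3 - <<'E'
from h import *
import pickle
S={n:save(n,n+"0.png") for n in("scene","top")}
pickle.dump(S,open("S.pkl","wb"))
for n in S:print(n,{k:v for k,v in S[n].items() if k!="pixels"})
print(sensors.get_obs(),r.grasp_offset)
E
```

```text
pics
scene {'fx': 496.0725635388071, 'fy': 496.0725635388071, 'cx': 320.91305983336747, 'cy': 244.30420550733328, 'k1': -0.12385283565907684, 'xyz': array([0.01147495, 0.6830851 , 0.89101331]), 'attitude': array([[-0.66520996,  0.54350527, -0.51195481],
       [-0.7466538 , -0.48242556,  0.45801056],
       [ 0.00195107,  0.68692619,  0.72672457]])}
top {'fx': 505.5572973289547, 'fy': 505.5572973289547, 'cx': 316.13706171454004, 'cy': 245.07272179463627, 'k1': 0.04195124144498588, 'xyz': array([0.34701726, 0.17498668, 1.19742132]), 'attitude': array([[ 0.00526464,  0.98384182, -0.17896245],
       [-0.99998236,  0.00567152,  0.001762  ],
       [ 0.00274852,  0.17895001,  0.98385433]])}
{'time': 0.1, 'joint_positions': array([-1.43458534e+00,  3.51140968e-01,  1.65237582e+00, -2.47617512e-05,
        1.13910728e+00, -8.45781030e-02]), 'dq': array([ 0.00052007, -0.00058334, -0.00250177,  0.00256027,  0.00108803,
        0.0006858 ]), 'tau': array([ 1.39452910e-03, -4.98029959e+01, -2.85702753e+01,  7.00416346e-02,
        2.38203508e-02, -3.79479889e-05]), 'eef_pos': array([ 0.12046697, -0.53651312,  0.40427186]), 'tcp_rot': array([[ 9.75722676e-01,  2.19009663e-01, -1.62336805e-04],
       [ 2.19009713e-01, -9.75722147e-01,  1.01880020e-03],
       [ 6.47314721e-05, -1.02961980e-03, -9.99999468e-01]]), 'ft_force': array([-0.4661563 ,  0.52743206, -0.09850504]), 'torque': array([-0.00641075, -0.00522524,  0.00101927]), 'gripper_force': 0.0, 'opening': 0.9969269803049607} 0.1673
```

View pics/top0.png

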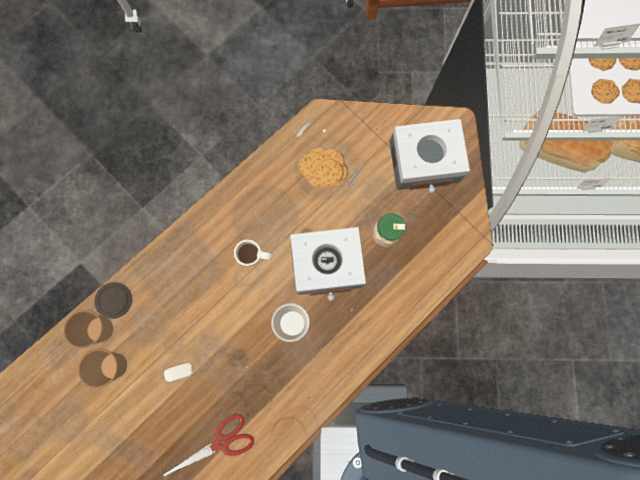

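View pics/scene0.png

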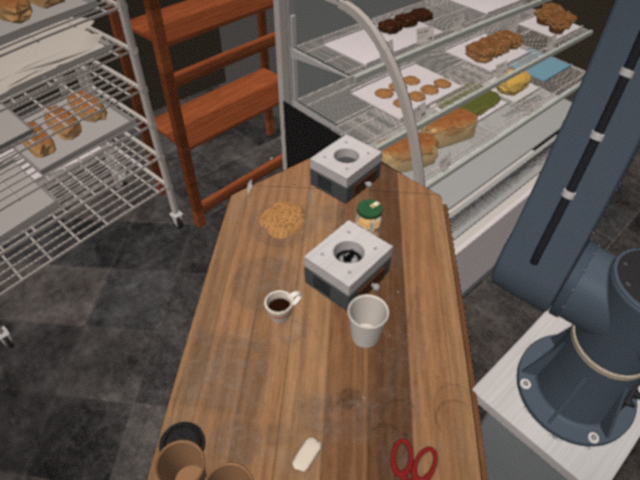

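Top view: there are two grinder-like boxes, at (327,260) and (431,150). The one at (327,260) is nearer the base, has the bar knob in its well, and has the jar at (390,228) and the cups at (247,252) and (291,322) round it, so it is the one meant. I'll confirm this in a crop.

```bash
python3 - <<'E'
from h import *
import pickle
S=pickle.load(open("S.pkl","rb")); t=S["top"]
p=t["pixels"][220:300,280:380,::-1]
cv2.imwrite("pics/crop1.png",cv2.resize(p,None,fx=7,fy=7,interpolation=cv2.INTER_CUBIC))
for u,v in((327,258),(431,150)): print(atz(t,u,v,.094), np.linalg.norm(atz(t,u,v,.094)[:2]))
print("scene",atz(S["scene"],348,250,.094))
print("corners",[atz(t,*c,.094)[:2].round(3) for c in((291,234),(359,228),(365,284),(298,291))])
print("jar",atz(t,391,226,.084),"paper",atz(t,290,322,.092),"cup",atz(t,247,252,.056))
E
```

```text
[0.51885369 0.14887098 0.094     ] 0.539788585360052
[ 0.77051938 -0.08884399  0.094     ] 0.7756245072417106
scene [0.52079351 0.14785573 0.094     ]
corners [array([0.572, 0.229]), array([0.587, 0.078]), array([0.462, 0.066]), array([0.446, 0.212])]
jar [0.59418932 0.00458142 0.084     ] paper [0.37888087 0.22857301 0.092     ] cup [0.53763149 0.33093201 0.056     ]
```

View pics/crop1.png

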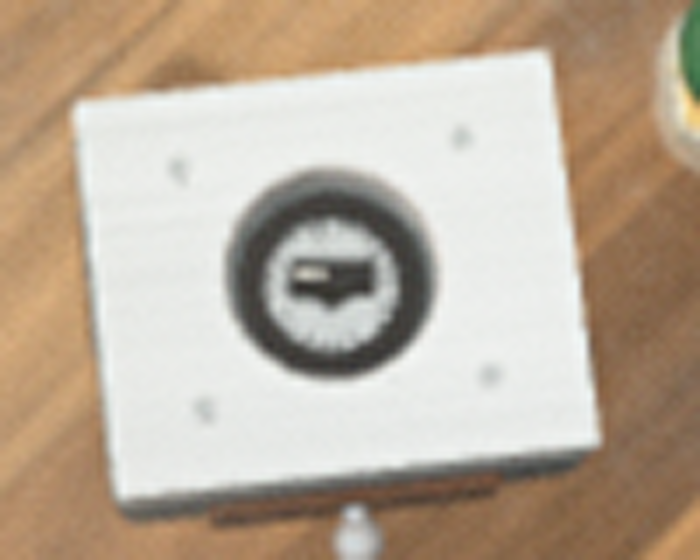

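The crop confirms it: a light box with a bar knob at crop (332,275), white mark on its left (+y) end. Top and scene agree on the well within 2 mm: (0.52, 0.148). The corners give about 150×127 mm, which fits. I'll move above it with the fingers narrowed.

Emit:
apply_moves(plan=[[540, -581, 0, 0, 0, -77, -0.56], [540, -581, 0, 0, 0, -77, -0.56], [540, -581, 0, 0, 0, -77, -0.56], [540, -581, 0, 0, 0, -77, -0.56], [540, -581, 0, 0, 0, -77, -0.56], [540, -581, 0, 0, 0, -77, -0.56], [540, -581, 0, 0, 0, -77, -0.56], [540, -581, 0, 0, 0, -77, -0.56], [540, -581, 0, 0, 0, -77, -0.56], [540, -581, 0, 0, 0, -77, -0.56], [540, -581, 0, 0, 0, -77, -0.56], [540, -581, 0, 0, 0, -77, -0.56]])

```text
time: 1.6
eef_pos: [0.499, 0.1134, 0.4046]
tcp_rot: [[0.006, 1.0, -0.0], [1.0, -0.006, -0.0], [-0.0, -0.0, -1.0]]
ft_force: [0.9, -1.1, 0.7]
opening: 0.222
gripper_force: 0.0
```

Emit:
apply_moves(plan=[[30, 20, 40, 0, 0, 0, -0.56], [30, 20, 40, 0, 0, 0, -0.56], [30, 20, 40, 0, 0, 0, -0.56], [30, 20, 40, 0, 0, 0, -0.56]])

```text
time: 2.1
eef_pos: [0.5184, 0.1402, 0.3659]
tcp_rot: [[0.007, 1.0, 0.002], [1.0, -0.007, 0.0], [0.0, 0.002, -1.0]]
ft_force: [-0.8, 0.0, 0.0]
opening: 0.222
gripper_force: 0.0
```

```bash
python3 - <<'E'
from h import *
import pickle
s=save("wrist","w1.png"); pickle.dump(s,open("w1.pkl","wb"))
print({k:v for k,v in s.items() if k!="pixels"}); o=sensors.get_obs(); print(o["eef_pos"],o["tcp_rot"].round(4),o["torque"],o["joint_positions"],o["opening"])
print(proj(s,(.52,.148,.09)))
E
```

```text
{'fx': 378.2485232813111, 'fy': 378.2485232813111, 'cx': 321.4942648364256, 'cy': 230.4250901954809, 'k1': 0.00970272778089631, 'xyz': array([0.51898424, 0.21531105, 0.34696339]), 'attitude': array([[ 9.99977039e-01,  6.74331957e-03,  6.70736742e-04],
       [-6.67616805e-03,  9.63343091e-01,  2.68189331e-01],
       [ 1.16233676e-03, -2.68187651e-01,  9.63365991e-01]])}
[0.5184213  0.14027336 0.36592275] [[ 7.2e-03  1.0e+00  1.7e-03]
 [ 1.0e+00 -7.2e-03  2.0e-04]
 [ 3.0e-04  1.7e-03 -1.0e+00]] [-0.04408468 -0.07378966  0.00520665] [ 1.77570759e-01  3.71619265e-01  1.72615322e+00 -7.32498148e-05
  1.04205894e+00  1.84802344e-01] 0.22331728833193218
(np.float64(323.1554229126304), np.float64(224.6180389356103))
```

View pics/w1.png

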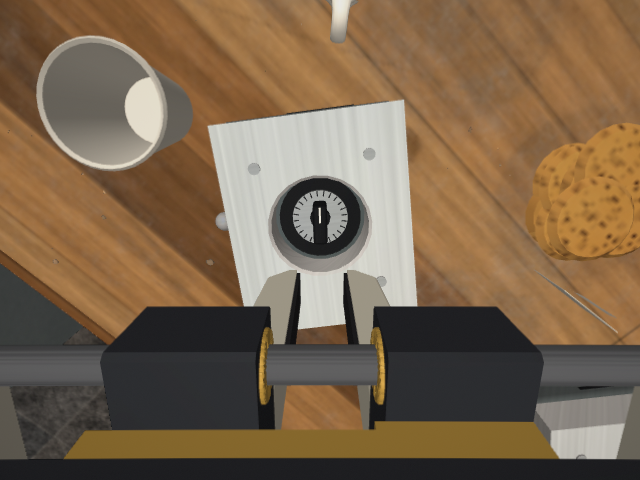

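Wrist view: the well mouth is centred near (320,224). The bar runs vertically from about (320,202) to (320,243), white mark at the top (+y) end. The fingers are at the bottom of the frame.

```bash
python3 - <<'E'
from h import *
import pickle
s=pickle.load(open("w1.pkl","rb")); g=s["pixels"].max(2).astype(int)
print("well",atz(s,320,224,.094))
for v in range(198,250,3): 
    row=g[v,300:342]; d=np.where(row<60)[0]; print(v,d.min()+300 if len(d) else None,d.max()+300 if len(d) else None,len(d))
for a,b in(((319.5,202),(320.5,243)),): 
    A,B=atz(s,*a,.09),atz(s,*b,.09);print(A,B,np.linalg.norm(A-B),np.degrees(np.arctan2(*(A-B)[1::-1])),(A+B)/2)
p=s["pixels"][170:280,260:380,::-1]; cv2.imwrite("pics/w1c.png",cv2.resize(p,None,fx=5,fy=5,interpolation=cv2.INTER_CUBIC))
E
```

```text
well [0.51780646 0.14950438 0.094     ]
198 305 341 4
201 315 324 10
204 302 338 15
207 313 326 12
210 313 326 11
213 311 328 15
216 310 329 18
219 311 329 17
222 312 328 15
225 313 326 14
228 313 326 14
231 301 338 16
234 314 333 14
237 300 341 21
240 300 341 29
243 300 341 42
246 300 341 42
249 300 340 41
[0.517564   0.16416433 0.09      ] [0.51803564 0.13449005 0.09      ] 0.029678028979934212 90.91058450505241 [0.51779982 0.14932719 0.09      ]
```

View pics/w1c.png

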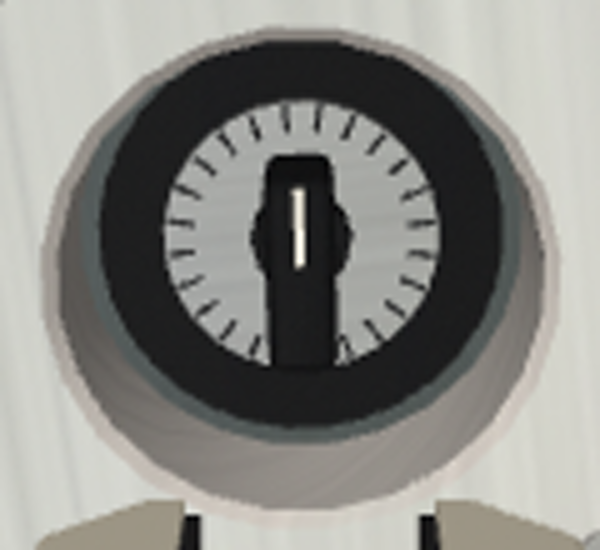

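The crop shows the bar from about (299,155) to (304,365), roughly 1° off my tool x. I'll go down to just above the rim and check alignment from near.

Emit:
apply_moves(plan=[[7, -1, 40, 0, 0, -1, -0.56], [7, -1, 70, 0, 0, -1, -0.56], [7, -1, 70, 0, 0, -1, -0.56], [7, -1, 70, 0, 0, -1, -0.56], [7, -1, 70, 0, 0, -1, -0.56]])

```text
time: 2.78
eef_pos: [0.5179, 0.148, 0.2962]
tcp_rot: [[-0.011, 1.0, 0.002], [1.0, 0.011, 0.0], [0.0, 0.002, -1.0]]
ft_force: [-0.3, 0.3, -0.1]
opening: 0.224
gripper_force: 0.0
```

```bash
python3 - <<'E'
from h import *
import pickle
s=save("wrist","w2.png"); pickle.dump(s,open("w2.pkl","wb"))
p=s["pixels"][200:480,180:460,::-1]; cv2.imwrite("pics/w2c.png",cv2.resize(p,None,fx=2,fy=2,interpolation=cv2.INTER_CUBIC))
o=sensors.get_obs(); e=o["eef_pos"];R=o["tcp_rot"];print(e,R.round(4),o["torque"],o["ft_force"])
print("tip",proj(s,e+R[:,2]*.186),"well",proj(s,(.5178,.1495,.094)),"knob",proj(s,(.5178,.1493,.09)))
E
```

```text
[0.51783791 0.14803357 0.296008  ] [[-1.120e-02  9.999e-01  2.000e-03]
 [ 9.999e-01  1.120e-02  4.000e-04]
 [ 4.000e-04  2.000e-03 -1.000e+00]] [-0.03323159 -0.1091999   0.02357582] [-0.40461042  0.6865627  -0.27311998]
tip (np.float64(321.2281890889415), np.float64(287.6374780102993)) well (np.float64(320.4306705557443), np.float64(272.37789750692815)) knob (np.float64(320.43288845672754), np.float64(269.896866553428))
```

View pics/w2c.png

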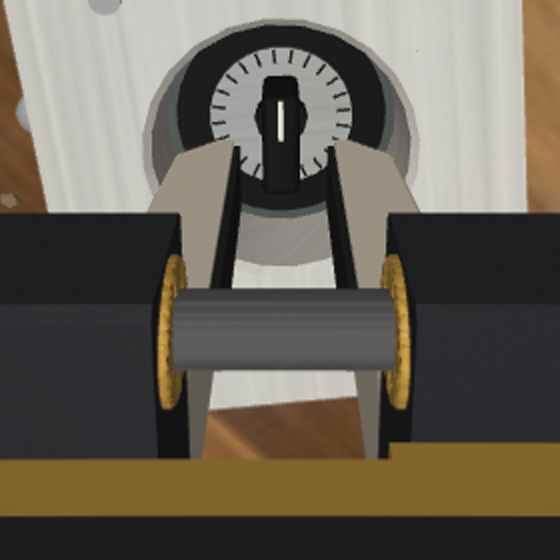

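The finger midpoint is at about px 322.5 and the knob at 320.7, which is 0.8 mm once scaled by depth. I'll shift −1 mm in tool y and +2 mm in tool x, descend so the tips are about 7 mm above the floor, then close.

Emit:
apply_moves(plan=[[2, -1, 0, 0, 0, 0, -0.56], [2, -1, 10, 0, 0, 0, -0.56], [2, -1, 20, 0, 0, 0, -0.56], [2, -1, 30, 0, 0, 0, -0.56], [2, -1, 39, 0, 0, 0, -0.56], [2, -1, 39, 0, 0, 0, -0.56], [2, -1, 39, 0, 0, 0, -0.56]])

```text
time: 3.7
eef_pos: [0.5167, 0.1501, 0.2559]
tcp_rot: [[-0.011, 1.0, 0.0], [1.0, 0.011, 0.0], [0.0, 0.0, -1.0]]
ft_force: [0.5, 0.9, -0.2]
opening: 0.223
gripper_force: 0.0
```

```bash
python3 - <<'E'
from h import *
s=save("wrist","w3.png",(180,200,460,480),2)
o=sensors.get_obs(); print(o["eef_pos"],o["torque"],o["ft_force"],o["opening"])
E
```

```text
[0.51669002 0.15012791 0.25602759] [-0.10167324 -0.06655325 -0.01650625] [0.00869103 0.22193214 0.81190292] 0.22377072525590824
```

View pics/w3.png

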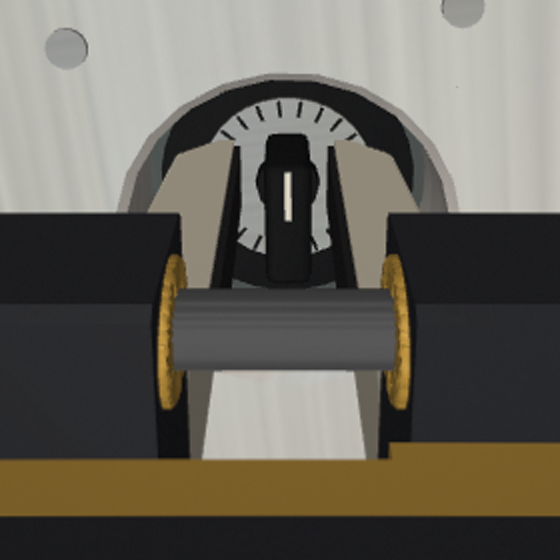

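Fingers straddle the knob centrally to within about 0.5 mm, and the wrist force reads zero. Closing.

Emit:
apply_moves(plan=[[0.5, 0.5, 0, 0, 0, 0, -0.56], [0.5, 0.5, 0, 0, 0, 0, -1], [0.5, 0.5, 0, 0, 0, 0, -1], [0.5, 0.5, 0, 0, 0, 0, -1], [0.5, 0.5, 0, 0, 0, 0, -1], [0.5, 0.5, 0, 0, 0, 0, -1]])

```text
time: 4.5
eef_pos: [0.5173, 0.1506, 0.2559]
tcp_rot: [[-0.011, 1.0, 0.001], [1.0, 0.011, 0.0], [0.0, 0.001, -1.0]]
ft_force: [4.7, 1.0, -0.7]
opening: 0.103
gripper_force: 30.0
```

```bash
cat > o.py <<'E'
from h import *
o=sensors.get_obs(); R=o["tcp_rot"]
print(o["time"],"pos",o["eef_pos"].round(4),"yaw",np.degrees(np.arctan2(R[1,0],R[0,0])).round(2),"F",o["ft_force"].round(2),"M",o["torque"].round(3),o["tau"][5].round(3),"open",o["opening"]*93,o["gripper_force"])
E
python3 o.py
```

```text
4.5 pos [0.5173 0.1506 0.2559] yaw 90.65 F [ 4.75  0.99 -0.71] M [-0.062 -0.877  0.046] 0.03 open 9.56812782698764 29.986330568790436
```

Gripped, opening 9.6 mm, about the 10 mm bar. Turning clockwise 22° first; the stop is at least 28.6° away.

Emit:
apply_moves(plan=[[0, 0.3, 0, 0, 0, 4, -1], [0, 0.3, 0, 0, 0, 8, -1], [0, 0.3, 0, 0, 0, 12, -1], [0, 0.3, 0, 0, 0, 16, -1], [0, 0.3, 0, 0, 0, 20, -1], [0, 0.3, 0, 0, 0, 22, -1], [0, 0.3, 0, 0, 0, 22, -1], [0, 0.3, 0, 0, 0, 22, -1]])

```text
time: 5.5
eef_pos: [0.5182, 0.1504, 0.256]
tcp_rot: [[0.364, 0.931, 0.003], [0.931, -0.364, 0.0], [0.001, 0.003, -1.0]]
ft_force: [9.1, -2.2, -4.1]
opening: 0.105
gripper_force: 30.0
```

```bash
python3 o.py
```

```text
5.5 pos [0.5182 0.1504 0.256 ] yaw 68.66 F [ 9.06 -2.19 -4.13] M [-0.425 -1.784  0.032] 0.074 open 9.747813214801283 29.98159646987915
```

Emit:
apply_moves(plan=[[0, -0.6, 0, 0, 0, 1.5, -1], [0, -0.6, 0, 0, 0, 3, -1], [0, -0.6, 0, 0, 0, 3, -1], [0, -0.6, 0, 0, 0, 3, -1]])

```text
time: 6.0
eef_pos: [0.518, 0.1505, 0.2561]
tcp_rot: [[0.412, 0.911, 0.005], [0.911, -0.412, -0.0], [0.002, 0.004, -1.0]]
ft_force: [13.2, -4.3, -6.4]
opening: 0.105
gripper_force: 30.0
```

```bash
python3 o.py
```

```text
6.0 pos [0.518  0.1505 0.2561] yaw 65.66 F [13.18 -4.29 -6.37] M [-0.809 -2.367  0.073] 0.088 open 9.744790757221873 29.978815019130707
```

Emit:
apply_moves(plan=[[0, 0.7, 0, 0, 0, 0, -1], [0, 1.5, 0, 0, 0, 0, -1], [0, 1.5, 0, 0, 0, 0, -1], [0, 1.5, 0, 0, 0, 0, -1]])

```text
time: 6.5
eef_pos: [0.5186, 0.1502, 0.256]
tcp_rot: [[0.412, 0.911, 0.002], [0.911, -0.412, 0.0], [0.001, 0.002, -1.0]]
ft_force: [5.9, 0.2, -2.1]
opening: 0.106
gripper_force: 30.0
```

```bash
python3 o.py
```

```text
6.5 pos [0.5186 0.1502 0.256 ] yaw 65.65 F [ 5.92  0.24 -2.07] M [ 0.011 -1.249  0.041] 0.058 open 9.825054827911108 29.983990788459778
```

Emit:
apply_moves(plan=[[0, 0.5, 0, 0, 0, 1.5, -1], [0, 0.5, 0, 0, 0, 3, -1], [0, 0.5, 0, 0, 0, 3, -1], [0, 0.5, 0, 0, 0, 3, -1]])

```text
time: 7.0
eef_pos: [0.5189, 0.1501, 0.256]
tcp_rot: [[0.46, 0.888, 0.001], [0.888, -0.46, 0.0], [0.001, 0.001, -1.0]]
ft_force: [5.2, 2.1, 0.1]
opening: 0.105
gripper_force: 30.0
```

```bash
python3 o.py
```

```text
7.0 pos [0.5189 0.1501 0.256 ] yaw 62.63 F [5.24 2.14 0.12] M [ 0.296 -1.051  0.034] 0.055 open 9.728307822781755 29.98525768518448
```

Emit:
apply_moves(plan=[[0.3, 0.3, 0, 0, 0, 1.5, -1], [0.3, 0.3, 0, 0, 0, 3, -1], [0.3, 0.3, 0, 0, 0, 3, -1], [0.3, 0.3, 0, 0, 0, 3, -1]])

```text
time: 7.5
eef_pos: [0.5192, 0.1501, 0.2559]
tcp_rot: [[0.505, 0.863, 0.001], [0.863, -0.505, 0.0], [0.0, 0.001, -1.0]]
ft_force: [4.8, 0.3, 0.6]
opening: 0.103
gripper_force: 30.0
```

```bash
python3 o.py
```

```text
7.5 pos [0.5192 0.1501 0.2559] yaw 59.64 F [4.81 0.32 0.64] M [ 0.04  -0.968  0.073] 0.056 open 9.584426647381163 29.986303746700287
```

Emit:
apply_moves(plan=[[0, 0.3, 0, 0, 0, 1.5, -1], [0, 0.3, 0, 0, 0, 3, -1], [0, 0.3, 0, 0, 0, 3, -1], [0, 0.3, 0, 0, 0, 3, -1]])

```text
time: 8.0
eef_pos: [0.5194, 0.15, 0.2559]
tcp_rot: [[0.55, 0.835, 0.001], [0.835, -0.55, 0.0], [0.0, 0.0, -1.0]]
ft_force: [5.1, 1.0, 2.1]
opening: 0.104
gripper_force: 30.0
```

```bash
python3 o.py
```

```text
8.0 pos [0.5194 0.15   0.2559] yaw 56.62 F [5.07 0.97 2.06] M [ 0.2   -0.967  0.073] 0.054 open 9.674220510988576 29.987289011478424
```

Emit:
apply_moves(plan=[[0.2, 0.3, 0, 0, 0, 1.5, -1], [0.2, 0.3, 0, 0, 0, 3, -1], [0.2, 0.3, 0, 0, 0, 3, -1], [0.2, 0.3, 0, 0, 0, 3, -1]])

```text
time: 8.5
eef_pos: [0.5197, 0.15, 0.2559]
tcp_rot: [[0.593, 0.805, 0.0], [0.805, -0.593, -0.0], [0.0, 0.0, -1.0]]
ft_force: [3.5, -0.0, 5.7]
opening: 0.1
gripper_force: 30.0
```

```bash
python3 o.py
```

```text
8.5 pos [0.5197 0.15   0.2559] yaw 53.65 F [ 3.51 -0.01  5.75] M [-0.068 -0.681 -0.041] 0.058 open 9.268791132901455 29.988977909088135
```

Emit:
apply_moves(plan=[[0, 0.3, 0, 0, 0, 1.5, -1], [0, 0.3, 0, 0, 0, 3, -1], [0, 0.3, 0, 0, 0, 3, -1], [0, 0.3, 0, 0, 0, 3, -1]])

```text
time: 9.0
eef_pos: [0.5199, 0.1498, 0.2559]
tcp_rot: [[0.634, 0.773, -0.0], [0.773, -0.634, 0.0], [0.0, -0.0, -1.0]]
ft_force: [2.5, 1.4, 5.5]
opening: 0.104
gripper_force: 30.0
```

```bash
cat >> o.py <<'E'
M=[];T=[]
for _ in range(3): snapshot("top"); o=sensors.get_obs(); M.append(o["torque"][2]);T.append(o["tau"][5])
print("Mz",np.round(M,3),"t6",np.round(T,3))
E
python3 o.py
```

```text
9.0 pos [0.5199 0.1498 0.2559] yaw 50.65 F [2.53 1.38 5.53] M [ 0.087 -0.593  0.027] 0.048 open 9.708910637864191 29.989635944366455
Mz [0.068 0.06  0.048] t6 [0.043 0.042 0.042]
```

Emit:
apply_moves(plan=[[0, 0.1, -0.3, 0, 0, 1.5, -1], [0, 0.1, -0.3, 0, 0, 3, -1], [0, 0.1, -0.3, 0, 0, 3, -1], [0, 0.1, -0.3, 0, 0, 3, -1]])

```text
time: 9.65
eef_pos: [0.52, 0.1497, 0.2559]
tcp_rot: [[0.674, 0.739, -0.0], [0.739, -0.674, -0.0], [-0.0, -0.0, -1.0]]
ft_force: [5.1, 0.8, 0.6]
opening: 0.103
gripper_force: 30.0
```

```bash
python3 o.py
```

```text
9.65 pos [0.52   0.1497 0.2559] yaw 47.66 F [5.1  0.81 0.64] M [ 0.09  -0.956  0.006] 0.062 open 9.552635067727202 29.986138343811035
Mz [0.055 0.036 0.044] t6 [0.048 0.039 0.042]
```

Still free (43°). Next step.

Emit:
apply_moves(plan=[[0.2, 0.3, 0, 0, 0, 1.5, -1], [0.2, 0.3, 0, 0, 0, 3, -1], [0.2, 0.3, 0, 0, 0, 3, -1], [0.2, 0.3, 0, 0, 0, 3, -1]])

```text
time: 10.3
eef_pos: [0.5202, 0.1496, 0.2559]
tcp_rot: [[0.711, 0.703, -0.001], [0.703, -0.711, -0.0], [-0.0, -0.0, -1.0]]
ft_force: [2.9, 0.6, 1.1]
opening: 0.107
gripper_force: 30.0
```

```bash
python3 o.py
```

```text
10.3 pos [0.5202 0.1496 0.2559] yaw 44.66 F [2.94 0.64 1.11] M [-0.112 -0.628  0.047] 0.06 open 9.931967676636964 29.986314475536346
Mz [0.003 0.023 0.013] t6 [0.046 0.041 0.04 ]
```

Emit:
apply_moves(plan=[[0, 0.2, 0, 0, 0, 1.5, -1], [0, 0.2, 0, 0, 0, 3, -1], [0, 0.2, 0, 0, 0, 3, -1], [0, 0.2, 0, 0, 0, 3, -1]])

```text
time: 10.95
eef_pos: [0.5204, 0.1495, 0.2559]
tcp_rot: [[0.747, 0.665, -0.0], [0.665, -0.747, -0.0], [-0.0, -0.0, -1.0]]
ft_force: [1.9, -1.0, -1.1]
opening: 0.108
gripper_force: 30.0
```

```bash
python3 o.py
```

```text
10.95 pos [0.5204 0.1495 0.2559] yaw 41.66 F [ 1.85 -0.97 -1.1 ] M [-0.203 -0.349  0.014] 0.059 open 10.066963145426127 29.986416399478912
Mz [ 0.04  -0.004  0.076] t6 [0.044 0.039 0.038]
```

Emit:
apply_moves(plan=[[0, 0.1, 0, 0, 0, 1.5, -1], [0, 0.1, 0, 0, 0, 3, -1], [0, 0.1, 0, 0, 0, 3, -1], [0, 0.1, 0, 0, 0, 3, -1]])

```text
time: 11.6
eef_pos: [0.5205, 0.1494, 0.256]
tcp_rot: [[0.781, 0.625, -0.0], [0.625, -0.781, -0.0], [-0.0, -0.0, -1.0]]
ft_force: [1.5, -3.0, -1.0]
opening: 0.107
gripper_force: 30.0
```

```bash
python3 o.py
```

```text
11.6 pos [0.5205 0.1494 0.256 ] yaw 38.66 F [ 1.48 -3.03 -1.  ] M [-0.432 -0.249  0.007] 0.061 open 9.96149802564003 29.985347092151642
Mz [0.059 0.052 0.026] t6 [0.047 0.042 0.041]
```

52° and still free; next.

Emit:
apply_moves(plan=[[0, 0.2, 0, 0, 0, 1.5, -1], [0, 0.2, 0, 0, 0, 3, -1], [0, 0.2, 0, 0, 0, 3, -1], [0, 0.2, 0, 0, 0, 3, -1]])

```text
time: 12.25
eef_pos: [0.5206, 0.1493, 0.256]
tcp_rot: [[0.812, 0.583, -0.0], [0.583, -0.812, -0.0], [-0.0, -0.0, -1.0]]
ft_force: [0.5, -3.1, -1.6]
opening: 0.107
gripper_force: 30.0
```

```bash
python3 o.py
```

```text
12.25 pos [0.5206 0.1493 0.256 ] yaw 35.66 F [ 0.47 -3.13 -1.63] M [-0.603 -0.132  0.06 ] 0.062 open 9.933239888230341 29.98498409986496
Mz [0.063 0.045 0.053] t6 [0.047 0.042 0.041]
```

Emit:
apply_moves(plan=[[0, 0.1, 0, 0, 0, 1.5, -1], [0, 0.1, 0, 0, 0, 3, -1], [0, 0.1, 0, 0, 0, 3, -1], [0, 0.1, 0, 0, 0, 3, -1]])

```text
time: 12.9
eef_pos: [0.5207, 0.1492, 0.256]
tcp_rot: [[0.842, 0.54, -0.0], [0.54, -0.842, -0.0], [-0.0, 0.0, -1.0]]
ft_force: [0.3, -4.1, -3.7]
opening: 0.101
gripper_force: 30.0
```

```bash
python3 o.py
```

```text
12.9 pos [0.5207 0.1492 0.256 ] yaw 32.66 F [ 0.35 -4.11 -3.68] M [-0.905 -0.1    0.031] 0.066 open 9.362821083812433 29.983496367931366
Mz [0.011 0.085 0.061] t6 [0.052 0.048 0.046]
```

Emit:
apply_moves(plan=[[-0.2, 0.3, 0, 0, 0, 1.5, -1], [-0.2, 0.3, 0, 0, 0, 3, -1], [-0.2, 0.3, 0, 0, 0, 3, -1], [-0.2, 0.3, 0, 0, 0, 3, -1]])

```text
time: 13.55
eef_pos: [0.5207, 0.1489, 0.256]
tcp_rot: [[0.869, 0.495, 0.0], [0.495, -0.869, 0.0], [0.0, -0.0, -1.0]]
ft_force: [0.9, -2.6, -4.3]
opening: 0.104
gripper_force: 30.0
```

```bash
python3 o.py
```

```text
13.55 pos [0.5207 0.1489 0.256 ] yaw 29.66 F [ 0.87 -2.59 -4.26] M [-0.497 -0.211  0.02 ] 0.077 open 9.715478306056399 29.982836544513702
Mz [0.045 0.038 0.063] t6 [0.062 0.057 0.056]
```

Emit:
apply_moves(plan=[[-0.1, 0.2, 0, 0, 0, 1, -1], [-0.1, 0.2, 0, 0, 0, 2, -1], [-0.1, 0.2, 0, 0, 0, 2, -1], [-0.1, 0.2, 0, 0, 0, 2, -1]])

```text
time: 14.2
eef_pos: [0.5207, 0.1487, 0.256]
tcp_rot: [[0.886, 0.464, 0.0], [0.464, -0.886, 0.0], [0.0, -0.0, -1.0]]
ft_force: [1.6, -0.1, -6.1]
opening: 0.106
gripper_force: 30.0
```

```bash
python3 o.py
```

```text
14.2 pos [0.5207 0.1487 0.256 ] yaw 27.66 F [ 1.56 -0.13 -6.08] M [ 0.028 -0.319  0.097] 0.125 open 9.899473418943668 29.98537302017212
Mz [0.119 0.15  0.073] t6 [0.115 0.112 0.111]
```

Emit:
apply_moves(plan=[[0, 0, 0, 0, 0, 1, -1], [0, 0, 0, 0, 0, 1, -1], [0, 0, 0, 0, 0, 1, -1]])

```text
time: 14.72
eef_pos: [0.5208, 0.1487, 0.2561]
tcp_rot: [[0.894, 0.449, 0.0], [0.449, -0.894, 0.0], [0.0, -0.0, -1.0]]
ft_force: [1.6, -0.2, -6.1]
opening: 0.103
gripper_force: 30.0
```

```bash
python3 o.py
```

```text
14.725 pos [0.5208 0.1487 0.2561] yaw 26.66 F [ 1.61 -0.19 -6.08] M [ 0.156 -0.418  0.133] 0.155 open 9.5826835137572 29.988475441932678
Mz [0.132 0.164 0.154] t6 [0.146 0.143 0.142]
```

The touch is clear: torque rises 0.03 N m per degree, now about 0.145 N m (0.07 rad of seat twist, 4°). Backing off: 45° + 4° wind-up + 1° friction = 50° anticlockwise.

Emit:
apply_moves(plan=[[0, -0.2, -0.2, 0, 0, -5, -1], [-0.1, -0.4, -0.2, 0, 0, -10, -1], [-0.2, -0.6, -0.2, 0, 0, -15, -1], [-0.3, -0.9, -0.2, 0, 0, -20, -1], [-0.3, -1.1, -0.2, 0, 0, -25, -1], [-0.4, -1.3, -0.2, 0, 0, -30, -1], [-0.4, -1.5, -0.2, 0, 0, -35, -1], [-0.5, -1.7, -0.2, 0, 0, -40, -1], [-0.5, -1.9, -0.2, 0, 0, -45, -1], [-0.6, -2.1, -0.2, 0, 0, -50, -1], [-0.6, -2.1, -0.2, 0, 0, -50, -1], [-0.6, -2.1, -0.2, 0, 0, -50, -1]])

```text
time: 16.38
eef_pos: [0.5189, 0.1504, 0.256]
tcp_rot: [[0.233, 0.972, -0.002], [0.972, -0.233, 0.0], [-0.0, -0.002, -1.0]]
ft_force: [-3.4, 4.7, -6.2]
opening: 0.101
gripper_force: 30.0
```

```bash
python3 o.py
```

```text
16.375 pos [0.5189 0.1504 0.256 ] yaw 76.53 F [-3.4   4.74 -6.19] M [ 0.713  0.482 -0.035] -0.064 open 9.410769290519013 29.996133148670197
Mz [-0.059 -0.028 -0.09 ] t6 [ 0.019 -0.012 -0.03 ]
```

Low torque; release, then lift straight out.

Emit:
apply_moves(plan=[[0, 0, 0, 0, 0, 0, -0.6], [0, 0, 0, 0, 0, 0, -0.6], [0, 0, 0, 0, 0, 0, -0.6], [0, 0, -15, 0, 0, 0, -0.6], [0, 0, -40, 0, 0, 0, -0.6], [0, 0, -80, 0, 0, 0, -0.6], [0, 0, -120, 0, 0, 0, -0.6], [0, 0, -120, 0, 0, 0, -0.6], [0, 0, -120, 0, 0, 0, -0.6]])

```text
time: 17.65
eef_pos: [0.519, 0.1502, 0.3762]
tcp_rot: [[0.231, 0.973, -0.0], [0.973, -0.231, -0.0], [-0.0, -0.0, -1.0]]
ft_force: [-0.2, -0.5, 0.1]
opening: 0.198
gripper_force: 0.0
```

```bash
python3 o.py; python3 - <<'E'
from h import *
save("wrist","w4.png",(160,80,480,320),2)
E
```

```text
17.65 pos [0.519  0.1502 0.3762] yaw 76.65 F [-0.24 -0.48  0.09] M [-0.041 -0.081 -0.019] 0.002 open 18.44412352332372 0.0
Mz [ 0.034  0.011 -0.052] t6 [0.001 0.001 0.   ]
```

View pics/w4.png

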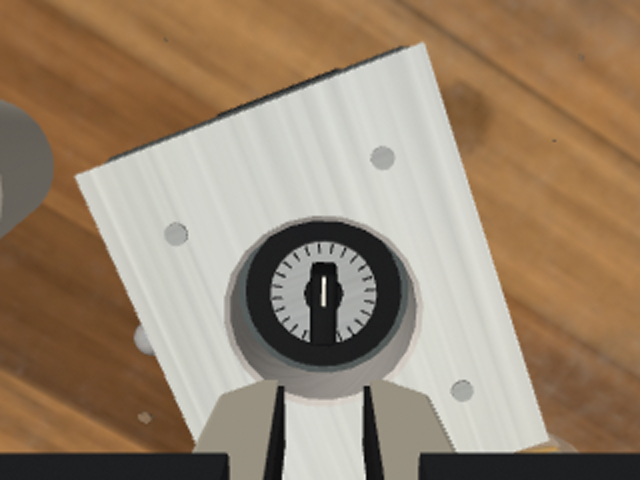

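The knob at (323,305) stayed in line with the tool yaw (76.6°). The stop was at about 31° unloaded, so it is backed off about 45°, and the fingers are clear. Handing in.

```bash
python3 -c "
from h import *
print(workorder.job_done())"
```

```text
the job is handed in; nothing more can be done
None
```

I turned the knob clockwise to the touch (about 0.145 N m), backed it off about 45° anticlockwise, let go and lifted clear. The job is handed in, but no verdict came back, and I didn't re-measure the jar and cups afterwards.

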